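# Switch the stopper feed to the empty tray

### The job

The left tray of wooden ball stoppers is full: press down the raised right end of the yellow seesaw gate (the end by the empty blue tray) so that it rocks fully over, then push the red shutter plate sideways all the way open, so that all four stoppers roll down the right chute into the blue tray and come to rest there. Only press and push with a fingertip: do not touch, lift or carry the stoppers, and leave the jars, boxes and bottle standing where they are.

Things in the scene. Friction and masses are not known exactly. Their poses are not given: they have to be found in the camera images.
- station: Aluminium sorting station, turned by up to 20 degrees. A ramp 44 mm wide (upper end at x = -223 mm) leads down onto the middle of a yellow seesaw gate; a chute at each gate end (110 to 190 mm out, under 120 mm high) leads to a tray. Origin on the table under the gate's middle; x along the ramp away from the robot, y left along the gate, z up. Nothing on it is higher than 195 mm.
- gate (a joint): Yellow trough, 216 mm long (y), 56 mm wide, rocking about a pivot along station x, 115 mm above the table. In rad: positive = left (+y) end up, right end down; stops at -0.22 and 0.22; starts near -0.22. Top-heavy (dark weight, 30 mm wide, mid far edge, top 177 mm high): once past level it falls to the stop and stays there. Under 1 N at a pad rocks it.
- gate_pad_right (a point): Centre of the top face of the red thumb pad on the far (+x) edge of the gate at its right (-y) end, 88 mm from the pivot; the pad is 40 mm (y) by 44 mm (x). About 146 mm above the table at the start; pressing it down about 38 mm rocks the gate fully over.
- gate_pad_left (a point): The same at the gate's left (+y) end; low at the start.
- shutter (a joint): The red shutter blade across the ramp, 71 mm from the gate's middle, that holds the stoppers back. It slides sideways to station -y. Value in m: 0 closed (starts at 0 to 0.006), 0.046 fully open (a stop); slides against about 1.5 N of friction and stays where it is left; the way is clear from about 0.04.
- shutter_plate (a point): Point on the outer (+y) face of the shutter's red push plate, upright, 44 mm (x) by 56 mm high (136 to 192 mm above the table), 8 mm thick, on a rod left (+y) of the ramp; this point lies 20 mm below its top edge. Push the face in station -y, 46 mm from closed, to open.
- full_tray: Cardboard tray under the left chute, already full of stoppers; 130 x 130 x 70 mm, origin at the centre of its underside; axes as the station's.
- empty_tray: Blue tray under the right chute, empty; 130 x 130 x 70 mm outside, walls 4 mm; origin at the centre of its underside; axes as the station's.
- stopper1: Wooden ball stopper, 32 mm in diameter, 10 to 18 g, origin at its centre; number 1 in the queue on the ramp, counted from the shutter.
- stopper2: Wooden ball stopper, 32 mm in diameter, 10 to 18 g, origin at its centre; number 2 in the queue on the ramp, counted from the shutter.
- stopper3: Wooden ball stopper, 32 mm in diameter, 10 to 18 g, origin at its centre; number 3 in the queue on the ramp, counted from the shutter.
- stopper4: Wooden ball stopper, 32 mm in diameter, 10 to 18 g, origin at its centre; number 4 in the queue on the ramp, counted from the shutter.
- jar1: Candle jar with brass lid, 64 mm in diameter, 85 mm tall; a bystander. Origin at the centre of its underside.
- jar2: Candle jar with brass lid, 64 mm in diameter, 85 mm tall; a bystander. Origin at the centre of its underside.
- jar3: Candle jar with brass lid, 64 mm in diameter, 85 mm tall; a bystander. Origin at the centre of its underside.
- gift1: Gift box, 68 x 68 mm and 90 to 100 mm tall; a bystander. Origin at the centre of its underside.
- gift2: Gift box, 68 x 68 mm and 90 to 100 mm tall; a bystander. Origin at the centre of its underside.
- gift3: Gift box, 68 x 68 mm and 90 to 100 mm tall; a bystander. Origin at the centre of its underside.
- diffuser: Amber bottle with wooden cap, 52 mm in diameter, 120 mm tall; a bystander. Origin at the centre of its underside.

How it is judged (in metres and radians):
On the way, in this order (a step that is already met when the one before it is completed fails the run):
1. the gate is rocked fully over, right end down, with the shutter still closed (value of joint gate above 0.18 rad and value of joint shutter below 0.012 m), for 0.2 s.
2. the shutter is pushed open (value of joint shutter above 0.036 m and value of joint gate above 0.18 rad), for 0.2 s.
At the end, for the whole second after the job is handed in: The gate leans right end down (joint above 0.18 rad), the shutter is open (above 0.036 m), and all four stoppers lie in the blue tray, their centres within its outline and below its rim, at rest (under 0.05 m/s) (all of step 2 and x of stopper1 in the frame of empty_tray between -0.065 and 0.065 m and y of stopper1 in the frame of empty_tray between -0.065 and 0.065 m and z of each of stopper1, stopper2, stopper3, stopper4 in the frame of empty_tray below 0.07 m and linear speed of each of stopper1, stopper2, stopper3, stopper4 below 0.05 m/s and x of stopper2 in the frame of empty_tray between -0.065 and 0.065 m and y of stopper2 in the frame of empty_tray between -0.065 and 0.065 m and x of stopper3 in the frame of empty_tray between -0.065 and 0.065 m and y of stopper3 in the frame of empty_tray between -0.065 and 0.065 m and x of stopper4 in the frame of empty_tray between -0.065 and 0.065 m and y of stopper4 in the frame of empty_tray between -0.065 and 0.065 m); the robot touches nothing.
It fails at once if a stopper goes down the left chute (y of any of stopper1, stopper2, stopper3, stopper4 in the frame of station above 0.115 m).
It fails at once if a stopper is touched by the robot (contact force between any of the fingers, the arm and stopper1 above 0.3 N or contact force between any of the fingers, the arm and stopper2 above 0.3 N or contact force between any of the fingers, the arm and stopper3 above 0.3 N or contact force between any of the fingers, the arm and stopper4 above 0.3 N).
It fails at once if a stopper is lifted (height (world z) of any of stopper1, stopper2, stopper3, stopper4 above 0.22 m).
It fails at once if a jar, box or bottle is moved by more than 20 mm or tipped (distance of any of jar1, jar2, jar3, gift1, gift2, gift3, diffuser from where it was at the start of the episode above 0.02 m or angle between any of jar1, jar2, jar3, gift1, gift2, gift3, diffuser's own z axis and vertical above 0.3 rad).
It also fails if it takes over 43 s, if anything falls off the work surface, if the arm or the gripper's body presses on something with over 40 N, if the wrist force passes 120 N, or if a joint passes its speed limit or range.

### The arm

A 7-joint arm with a two-finger parallel gripper is mounted at the origin on the work surface. World frame = base frame: x ahead of the robot, y to its left, z up, the work surface at z = 0. Lengths are in mm, angles in rad, forces in N, time in s.
With the tool pointing down it reaches from about 400 to 900 mm from the base axis. Payload 5.5 kg.
Tool frame: the origin (TCP) lies on the front face of the gripper's body, between the roots of the fingers; the fingertips stand 73 mm ahead of it and the grasp point (between the pads) lies 54 mm ahead of it (r.tips_ahead is the distance from the TCP to the fingertips, in mm); z points along the fingers, y is the direction in which the jaws open and shut (so a half turn about z gives the same grasp; the last joint's range is limited). The gripper opens to 85 mm and grips with 20 to 120 N. Pads are 22 mm wide; open, the fingers measure 114 mm over their backs; the gripper's body (76 mm by 85 mm) begins 54 mm behind the grasp point. The pads swing forward as they close: fully open they stand 13 mm farther back than shut.
Start: joints at [1.483, 0.501, -0.427, 1.55, 0.221, 1.138, -0.21], TCP at [223.402, -610.401, 303.91] pointing down, gripper open.
Joint ranges: [-2.88, 2.88], [-0.31, 2.03], [-1.54, 1.56], [0.2, 2.42], [-1.41, 4.55], [0.19, 2.02], [-2.57, 2.57]. Speed limits (rad/s): [2.57, 2.57, 3.14, 3.14, 3.14, 3.14, 3.14].

### API

Orientations are given as a 3x3 rotation matrix whose columns are the frame's x, y, z axes.
In Python, from workcell import r, snapshot, camera_info, boxes_of gives the robot as it stands. The module is installed in compiled form; this text tells all that it offers.
- The arm moves only by the tool apply_moves, never from a script. Its argument "motion" is a list of rows, each a list of 7 numbers: the shift along the world's x, y, z in mm, then the turn, a rotation vector about the world's x, y, z in units of 8 degrees (1.0 is 8 degrees), then the closure in counts, from 0 (fully open) to 255 (shut). A call has 1 to 10 rows; each row is the pose to reach, as a shift and turn from the pose commanded when the call began; what a row does not reach only later rows make up. A row lasts 1/8 s, in which the tool goes at most 62.5 mm and 10.7 degrees, less where a joint would pass 70% of its speed; a pose out of reach is approached as far as the arm can. A call with a gripper value outside its range is refused whole. The fingers move at their own pace and stop on an object; the grip force is fixed at half the most. Time passes only in rows, so rows that repeat a pose let the fingers close. It gives the time, the measured TCP pose, the force and the opening at its end, in the units of the state.
- r.get_state(): the state, without advancing time (a new reading comes with each control period).
- snapshot(name): name is "scene" or "top" or "wrist"; returns the picture (400x640x3 uint8, red, green, blue); there is no depth.
- camera_info(name): a dict with "fx", "fy", "cx", "cy" (pixels), "k1" (the pictures are not rectified: a ray, as slopes to the right and down, at radius r is drawn at 1 + k1 r^2 times it, then the intrinsics apply), "extrinsics" (4x4, takes a point from camera to world coordinates). Camera axes: x right, y down, z forward; pixel columns grow to the right and rows downward; lengths in mm; the calibration is good to about 2 mm. A picture is of the moment at which its call begins: read the wrist's pose just before it. camera_info takes no time and is no camera call; for the wrist camera it gives the pose at the moment of the call.
- r.sign_off(): hands the job in, once; it reports no verdict.
Trained networks look in the newest picture that a camera, given by its name, has taken for a name from the list of things; names that differ only in an ending like _2 or _b are one class to them, and where a whole thing is asked for, a point or a joint stands for the part that bears it (a point fixed in the world has none). Each returns a list of dicts, best first, with "conf" (0 to 1); they miss things now and then, are a little off and sometimes report something else, mostly with a low value. They report only what shows in the picture. A call takes as long as a camera call.
- boxes_of(name, camera): "at" ([column, row] in pixels, amid what is visible of it).
The state is a dict: "t": time; "joint_positions": joint angles; "qd": joint speeds; "joint_efforts": joint torques, N m; "tool_pos": TCP position; "eef_rot": TCP orientation; "ft_force": force on the tool from outside, world axes, zero at the start; "moment": the same for the moment, N m; "finger_gap": finger opening in mm.
Only numpy, scipy, OpenCV 4.12 (cv2) and the standard library are available. Lean on these libraries where they do the work, as an engineer would, in place of code of your own. Each camera call takes 0.05 s, during which the arm holds its last target.

## Working session

There is one attempt and no reset: what is moved stays moved. The work goes in short steps, Python scripts to look and compute and a tool call to move; the robot and the scene stay as the last step left them, time stands still between calls to the robot, and variables do not carry over. Pictures are saved under pics/ and viewed, and the job is handed in when it is done.

Besides the shell and the picture viewer there is one more tool, called after "Call:" as name(argument=value, ...) on one line, values as JSON. apply_moves: Moves the arm, as the interface text tells. Its arguments: {"type":"object","properties":{"motion":{"type":"array","items":{"type":"array","items":{"type":"number"}}}},"required":["motion"]}

```bash
mkdir -p pics
cat > h.py <<'E'
import numpy as np, cv2
from workcell import r, snapshot, camera_info, boxes_of
def save(name,fn):
    im=snapshot(name); cv2.imwrite('pics/'+fn,im[:,:,::-1]); return im
def ray(ci,px):
    xd=(px[0]-ci['cx'])/ci['fx']; yd=(px[1]-ci['cy'])/ci['fy']
    rd=np.hypot(xd,yd); rr=rd
    for _ in range(30): rr=rd/(1+ci['k1']*rr*rr)
    s=rr/rd if rd>0 else 1
    E=np.array(ci['extrinsics']); d=E[:3,:3]@np.array([xd*s,yd*s,1]); return E[:3,3],d
def atz(cam,px,z):
    o,d=ray(camera_info(cam),px); return o+d*(z-o[2])/d[2]
def proj(cam,P):
    ci=camera_info(cam); E=np.array(ci['extrinsics']); p=E[:3,:3].T@(np.array(P)-E[:3,3]); x,y=p[0]/p[2],p[1]/p[2]; k=1+ci['k1']*(x*x+y*y)
    return np.array([ci['cx']+ci['fx']*x*k, ci['cy']+ci['fy']*y*k])
def tri(c1,p1,c2,p2):
    o1,d1=ray(camera_info(c1),p1);o2,d2=ray(camera_info(c2),p2)
    A=np.stack([d1,-d2],1); s=np.linalg.lstsq(A,o2-o1,rcond=None)[0]
    a=o1+d1*s[0];b=o2+d2*s[1]; return (a+b)/2,np.linalg.norm(a-b)
E
python3 - <<'E'
from h import *
np.set_printoptions(precision=2,suppress=True)
save('scene','s1.png');save('top','t1.png')
print(r.get_state())
for c in ('scene','top'):
    ci=camera_info(c); print(c,ci)
for n in ['gate','gate_pad_right','gate_pad_left','shutter','shutter_plate','full_tray','empty_tray','stopper1','jar1','gift1','diffuser']:
    for c in ('top','scene'):
        print(n,c,[(np.round(b['at']).tolist(),round(b['conf'],2)) for b in boxes_of(n,c)][:5])
E
```

```text
{'t': 0.1, 'joint_positions': array([ 1.48,  0.5 , -0.43,  1.55,  0.22,  1.14, -0.21]), 'qd': array([ 0., -0., -0., -0.,  0.,  0., -0.]), 'joint_efforts': array([ -0.01, -57.08,  -5.84, -28.18,   0.01,   0.01,  -0.  ]), 'tool_pos': array([ 223.14, -609.98,  302.95]), 'eef_rot': array([[ 0.94,  0.34, -0.  ],
       [ 0.34, -0.94,  0.  ],
       [ 0.  , -0.  , -1.  ]]), 'ft_force': array([0.09, 0.75, 0.51]), 'moment': array([-0.  ,  0.03, -0.02]), 'finger_gap': 85.55419497603799}
scene {'fx': 368.3711259532603, 'fy': 368.3711259532603, 'cx': 316.1566411022448, 'cy': 201.7204010304308, 'k1': 0.007237341374487245, 'extrinsics': array([[   0.79,    0.46,   -0.4 , 1145.96],
       [   0.61,   -0.6 ,    0.51, -741.9 ],
       [  -0.  ,   -0.65,   -0.76, 1236.54],
       [   0.  ,    0.  ,    0.  ,    1.  ]])}
top {'fx': 378.52911069137605, 'fy': 378.52911069137605, 'cx': 320.2575983278053, 'cy': 205.30543680411537, 'k1': 0.0059663503674807356, 'extrinsics': array([[   0.01,   -0.99,    0.12,  445.36],
       [  -1.  ,   -0.01,    0.02,    1.1 ],
       [  -0.02,   -0.12,   -0.99, 1264.69],

[... 625 characters left out ...]
full_tray top [([276.0, 201.0], 0.88)]
full_tray scene [([350.0, 194.0], 0.8)]
empty_tray top [([435.0, 223.0], 0.67)]
empty_tray scene [([254.0, 270.0], 0.86)]
stopper1 top [([349.0, 269.0], 0.55), ([352.0, 247.0], 0.47)]
stopper1 scene []
jar1 top [([493.0, 252.0], 0.93), ([331.0, 170.0], 0.77), ([308.0, 249.0], 0.69), ([347.0, 260.0], 0.24)]
jar1 scene [([302.0, 196.0], 0.77), ([197.0, 289.0], 0.62), ([341.0, 237.0], 0.57)]
gift1 top [([487.0, 194.0], 0.78), ([386.0, 269.0], 0.65), ([379.0, 169.0], 0.61)]
gift1 scene [([239.0, 321.0], 0.94), ([257.0, 223.0], 0.88), ([320.0, 259.0], 0.74), ([290.0, 227.0], 0.26)]
diffuser top [([162.0, 249.0], 0.76)]
diffuser scene [([361.0, 137.0], 0.51)]
```

```bash
python3 -c "
import cv2
a=cv2.imread('pics/t1.png');cv2.imwrite('pics/t1c.png',cv2.resize(a[130:330,140:540],None,fx=2,fy=2,interpolation=cv2.INTER_CUBIC))
b=cv2.imread('pics/s1.png');cv2.imwrite('pics/s1c.png',cv2.resize(b[110:350,160:440],None,fx=2.5,fy=2.5,interpolation=cv2.INTER_CUBIC))"
```

```text
(no output)
```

View pics/t1c.png

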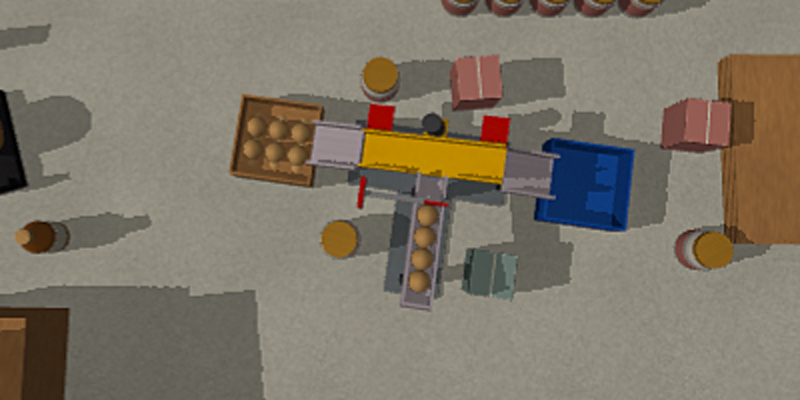

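View pics/s1c.png

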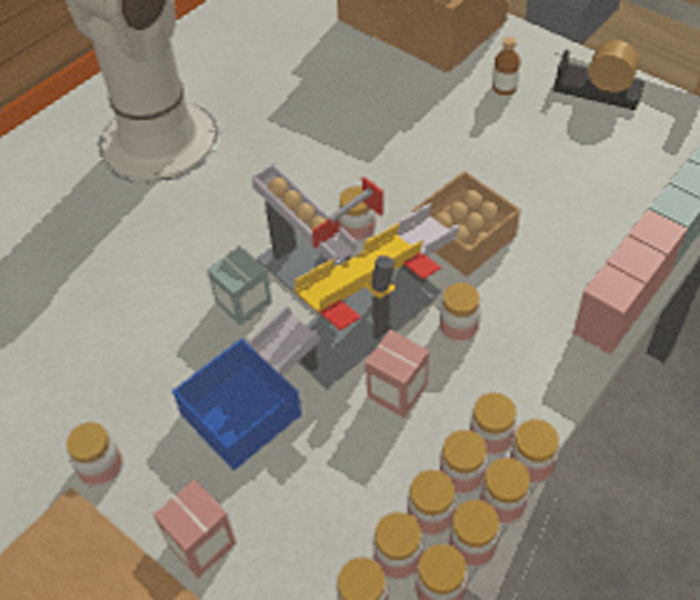

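The top view shows the right pad at about (387,194), the left pad at (330,188) and the push plate at (321,226). The scene view shows the right pad at (296,236), the left pad at (329,216) and the plate at (309,188). Next I refine these by colour and triangulate.

Run:
```python
from h import *
np.set_printoptions(precision=1,suppress=True)
def reds(fn,box):
    a=cv2.imread('pics/'+fn).astype(int); B,G,R=a[...,0],a[...,1],a[...,2]
    m=((R>110)&(G<R*0.35)&(B<R*0.35)).astype(np.uint8); 
    mm=np.zeros_like(m); x0,y0,x1,y1=box; mm[y0:y1,x0:x1]=m[y0:y1,x0:x1]
    n,l,s,c=cv2.connectedComponentsWithStats(mm)
    for i in range(1,n):
        if s[i,4]>5: print(fn,s[i],c[i])
reds('t1.png',(300,170,420,260)); reds('s1.png',(270,170,350,250))
top={'padR':(387.5,194.5),'padL':(330,188.5),'plate':(321,226)}
sc={'padR':(296.4,236.4),'padL':(328.8,216.4),'plate':(309.2,188)}
for k in top: print(k,*tri('top',top[k],'scene',sc[k]))
R=atz('top',top['padR'],146);L=atz('top',top['padL'],108);print(R,L,'yaw',np.degrees(np.arctan2(-(L-R)[0],(L-R)[1])))
# ramp line: balls
q=[atz('top',(140+c/2,130+rr/2),z) for c,rr,z in [(428,215,160),(419,281,185)]];print(q,'yaw',np.degrees(np.arctan2((q[0]-q[1])[1],(q[0]-q[1])[0])))
```

```text
t1.png [324 182  13  13 144] [329.9 188. ]
t1.png [380 188  15  13 158] [387.3 194. ]
t1.png [319 218   4  16  35] [320.3 225.1]
t1.png [352 230  12   3  17] [357.7 231.2]
s1.png [305 182   7   5   8] [308.1 183.9]
s1.png [322 214   4   4   7] [323.7 215.4]
s1.png [289 231  14  11  53] [295.7 236.2]
padR [ 613.3 -177.8  142.6] 1.5062287695885026
padL [635.1  -6.9 104.5] 0.3309776171807116
plate [515.7  19.5 166.4] 2.968063328429896
[ 612.3 -177.8  146. ] [634.6  -6.8 108. ] yaw -7.451280843018497
[array([482.8, -77.7, 160. ]), array([389.3, -63.6, 185. ])] yaw -8.570853385385275
```

Both pads triangulate to heights of 143 and 105, and they are 172 mm apart, as expected. The yaw is about -7.6°. The plate comes out at station (-71, 97), which also matches. Now I move above the right pad with the fingers shut.

Call:
apply_moves(motion=[[40,43,5,0,0,-0.5,255],[90,95,5,0,0,-1.2,255],[145,155,5,0,0,-2,255],[200,215,5,0,0,-2.8,255],[250,270,5,0,0,-3.4,255],[300,325,5,0,0,-3.4,255],[345,375,5,0,0,-3.4,255],[380,415,5,0,0,-3.4,255],[394,432,5,0,0,-3.4,255],[394,432,5,0,0,-3.4,255]])

```text
t: 2.45
tool_pos: [619.8, -173.1, 309.2]
eef_rot: [[0.993, -0.118, 0.002], [-0.118, -0.993, 0.002], [0.001, -0.003, -1.0]]
ft_force: [-1.0, -0.5, 0.6]
finger_gap: 0.1
```

Run:
```python
from h import *
np.set_printoptions(precision=2,suppress=True)
s=r.get_state();print(s['t'],s['tool_pos'],s['finger_gap'],s['ft_force'],r.tips_ahead);print(s['eef_rot'])
tip=s['tool_pos']+s['eef_rot'][:,2]*r.tips_ahead
print(tip,proj('top',tip),proj('scene',tip))
a=save('top','t2.png');b=save('scene','s2.png')
A=cv2.resize(a[140:280,260:460],None,fx=2,fy=2)[:,:,::-1];B=cv2.resize(b[130:270,220:420],None,fx=2,fy=2)[:,:,::-1]
cv2.imwrite('pics/c2.png',np.hstack([A,B]))
print([(np.round(x['at']).tolist(),round(x['conf'],2)) for x in boxes_of('gate_pad_right','top')])
```

```text
2.45 [ 619.78 -173.11  309.19] 0.05220306974591888 [-0.96 -0.48  0.62] 72.6
[[ 0.99 -0.12  0.  ]
 [-0.12 -0.99  0.  ]
 [ 0.   -0.   -1.  ]]
[ 619.9  -172.94  236.59] [390.97 186.91] [297.34 220.55]
[([357.0, 203.0], 0.73)]
```

View pics/c2.png

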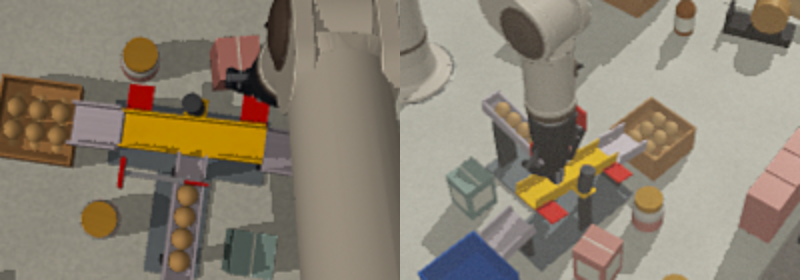

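The top view shows the gripper above the right pad, and in the scene view it hangs over the pad at about (296,236). Nothing else is near it. Now I press down.

Call:
apply_moves(motion=[[-1,-3,-35,0,0,0,255],[-1,-3,-70,0,0,0,255],[-1,-3,-84,0,0,0,255],[-1,-3,-92,0,0,0,255],[-1,-3,-100,0,0,0,255],[-1,-3,-108,0,0,0,255],[-1,-3,-116,0,0,0,255],[-1,-3,-122,0,0,0,255],[-1,-3,-122,0,0,0,255],[-1,-3,-122,0,0,0,255]])

```text
t: 3.85
tool_pos: [616.5, -181.3, 187.0]
eef_rot: [[0.992, -0.123, 0.0], [-0.123, -0.992, -0.0], [0.0, -0.0, -1.0]]
ft_force: [0.4, 0.3, -0.2]
finger_gap: 0.2
```

Run:
```python
from h import *
a=save('top','t3.png');b=save('scene','s3.png')
A=cv2.resize(a[140:280,260:460],None,fx=2,fy=2)[:,:,::-1];B=cv2.resize(b[130:270,220:420],None,fx=2,fy=2)[:,:,::-1]
cv2.imwrite('pics/c3.png',np.hstack([A,B]))
```

```text
(no output)
```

View pics/c3.png

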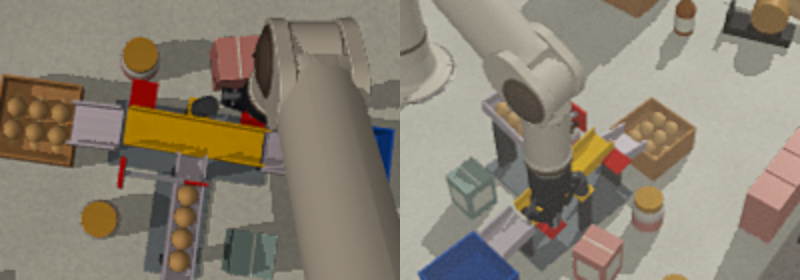

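The gate has rocked over: the left pad now shows raised, and the shutter is still closed. Next I lift and move to the outer side of the plate.

Call:
apply_moves(motion=[[0,0,40,0,0,0,255],[0,0,90,0,0,0,255],[-10,25,115,0,0,0,255],[-30,75,115,0,0,0,255],[-50,125,115,0,0,0,255],[-70,175,115,0,0,0,255],[-85,215,115,0,0,0,255],[-94,240,115,0,0,0,255],[-96,246,115,0,0,0,255],[-96,246,115,0,0,0,255]])

```text
t: 5.2
tool_pos: [520.8, 64.0, 302.1]
eef_rot: [[0.992, -0.124, 0.001], [-0.124, -0.992, -0.001], [0.001, 0.001, -1.0]]
ft_force: [0.9, 0.1, 0.0]
finger_gap: -0.3
```

Run:
```python
from h import *
np.set_printoptions(precision=2,suppress=True)
s=r.get_state();print(s['tool_pos'],s['qd'])
a=save('top','t4.png');b=save('scene','s4.png')
A=cv2.resize(a[140:280,260:460],None,fx=2,fy=2)[:,:,::-1];B=cv2.resize(b[130:270,220:420],None,fx=2,fy=2)[:,:,::-1]
cv2.imwrite('pics/c4.png',np.hstack([A,B]))
for n,t,sc in (('padR',(260+253/2,140+110/2),None),): pass
```

```text
[520.75  64.   302.13] [ 0.02  0.01  0.02 -0.01  0.01 -0.    0.  ]
```

View pics/c4.png

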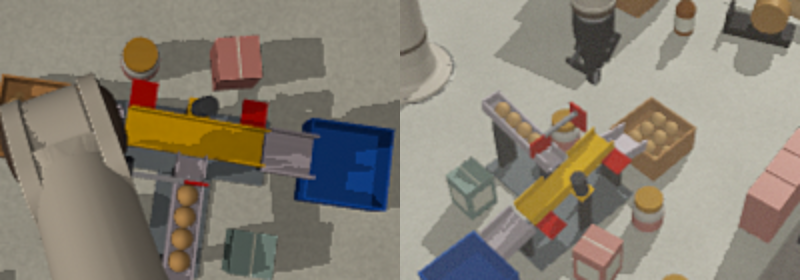

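Run:
```python
from h import *
np.set_printoptions(precision=1,suppress=True)
print(tri('top',(386.5,196),'scene',(295.5,243)),tri('top',(332,187),'scene',(329,210.5)))
```

```text
(array([ 612.8, -182.1,  105.1]), np.float64(2.331327168685938)) (array([635. , -11. , 144.3]), np.float64(4.4700319958987915))
```

Call:
apply_moves(motion=[[0,0,-35,0,0,0,255],[0,0,-65,0,0,0,255],[0,0,-77,0,0,0,255],[0,0,-77,0,0,0,255]])

```text
t: 5.8
tool_pos: [520.4, 63.8, 224.4]
eef_rot: [[0.992, -0.125, -0.002], [-0.125, -0.992, 0.0], [-0.002, 0.0, -1.0]]
ft_force: [0.5, 0.2, 0.5]
finger_gap: 0.1
```

Run:
```python
from h import *
np.set_printoptions(precision=2,suppress=True)
s=r.get_state();print(s['tool_pos'],s['ft_force'])
b=save('scene','s5.png');w=save('wrist','w5.png')
B=cv2.resize(b[130:230,260:380],None,fx=4,fy=4,interpolation=cv2.INTER_CUBIC)[:,:,::-1]
W=cv2.resize(w,(480,300))[:,:,::-1]
c=np.zeros((700,480,3),np.uint8);c[:400]=B;c[400:]=W
cv2.imwrite('pics/c5.png',cv2.resize(c,None,fx=.85,fy=.85))
```

```text
[520.36  63.82 224.36] [0.52 0.23 0.46]
```

View pics/c5.png

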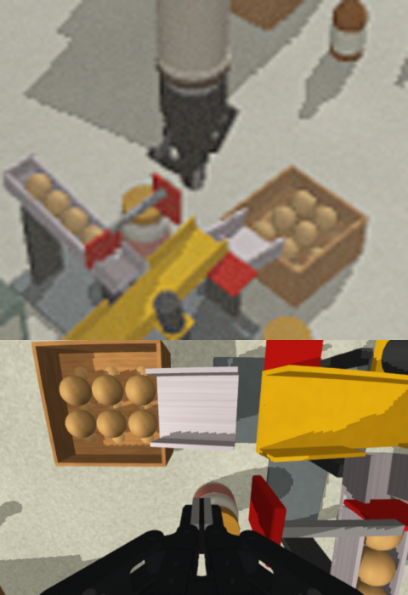

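The gate is confirmed over, with the pads at about 105 (right) and 144 mm (left). The fingers stand outside the red plate: in the wrist view they are at (200,520) and the plate is at (265,520). Pushing now.

Call:
apply_moves(motion=[[-1,-8,0,0,0,0,255],[-2,-16,0,0,0,0,255],[-3,-23,0,0,0,0,255],[-4,-28,0,0,0,0,255],[-4.5,-34,0,0,0,0,255],[-5.3,-40,0,0,0,0,255],[-6,-46,0,0,0,0,255],[-7,-52,0,0,0,0,255],[-7.7,-58,0,0,0,0,255],[-8.2,-62,0,0,0,0,255]])

```text
t: 7.15
tool_pos: [512.3, 2.0, 225.1]
eef_rot: [[0.992, -0.124, 0.0], [-0.124, -0.992, -0.0], [0.0, 0.0, -1.0]]
ft_force: [-0.7, 1.5, 3.8]
finger_gap: 0.2
```

Run:
```python
from h import *
np.set_printoptions(precision=2,suppress=True)
s=r.get_state();print(s['tool_pos'],s['ft_force'])
b=save('scene','s6.png');w=save('wrist','w6.png')
B=cv2.resize(b[130:230,260:380],None,fx=4,fy=4,interpolation=cv2.INTER_CUBIC)[:,:,::-1]
W=cv2.resize(w,(480,300))[:,:,::-1]
c=np.zeros((700,480,3),np.uint8);c[:400]=B;c[400:]=W
cv2.imwrite('pics/c6.png',cv2.resize(c,None,fx=.85,fy=.85))
```

```text
[512.29   2.04 225.06] [-0.73  1.46  3.76]
```

View pics/c6.png

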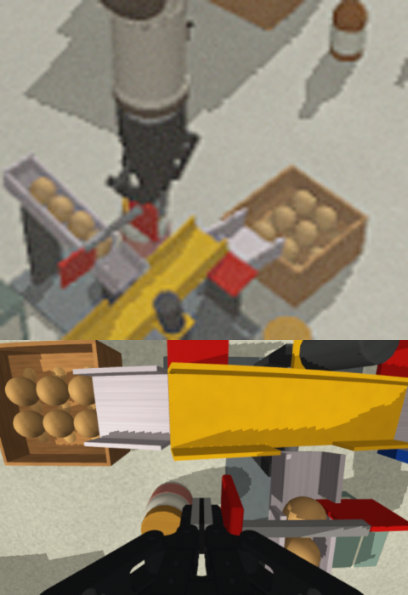

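The finger is pushing the plate at about (230,505) in the wrist view, and the shutter is well over half open. I continue to the stop.

Call:
apply_moves(motion=[[-0.7,-5,0,0,0,0,255],[-1.3,-9,0,0,0,0,255],[-1.6,-12,0,0,0,0,255],[-1.6,-12,0,0,0,0,255]])

```text
t: 7.75
tool_pos: [511.2, -6.2, 225.4]
eef_rot: [[0.993, -0.121, 0.002], [-0.121, -0.993, 0.004], [0.001, -0.004, -1.0]]
ft_force: [1.7, 9.7, 5.5]
finger_gap: 0.1
```

Run:
```python
from h import *
np.set_printoptions(precision=2,suppress=True)
s=r.get_state();print(s['tool_pos'],s['ft_force'])
b=save('scene','s7.png');w=save('wrist','w7.png')
B=cv2.resize(b[130:230,260:380],None,fx=4,fy=4,interpolation=cv2.INTER_CUBIC)[:,:,::-1]
W=cv2.resize(w,(480,300))[:,:,::-1]
c=np.zeros((700,480,3),np.uint8);c[:400]=B;c[400:]=W
cv2.imwrite('pics/c7.png',cv2.resize(c,None,fx=.85,fy=.85))
```

```text
[511.18  -6.16 225.45] [1.66 9.74 5.52]
```

View pics/c7.png

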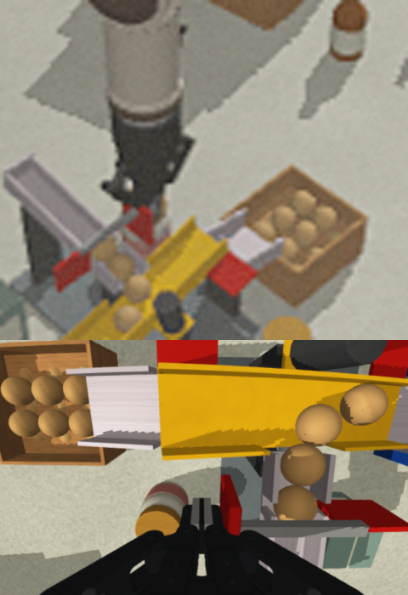

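The force has risen to 9.7 N, so the shutter is at its stop, and the stoppers are rolling to the right. I back off the plate and then lift.

Call:
apply_moves(motion=[[1,10,0,0,0,0,255],[4,30,0,0,0,0,255],[8,60,0,0,0,0,255],[10,75,20,0,0,0,255],[11,85,60,0,0,0,255],[11,120,90,0,0,0,255],[11,160,90,0,0,0,255],[11,180,90,0,0,0,255],[11,180,90,0,0,0,255],[11,180,90,0,0,0,255]])

```text
t: 9.1
tool_pos: [521.5, 168.9, 314.1]
eef_rot: [[0.992, -0.125, -0.002], [-0.125, -0.992, -0.002], [-0.001, 0.002, -1.0]]
ft_force: [0.6, 0.5, -0.1]
finger_gap: -0.2
```

Run:
```python
from h import *
np.set_printoptions(precision=2,suppress=True)
s=r.get_state();print(s['tool_pos'],s['ft_force'])
a=save('top','t8.png');b=save('scene','s8.png')
A=cv2.resize(a[150:270,280:480],None,fx=3,fy=3,interpolation=cv2.INTER_CUBIC)[:,:,::-1]
cv2.imwrite('pics/t8c.png',A)
cv2.imwrite('pics/s8c.png',cv2.resize(b[150:310,210:380],None,fx=3.5,fy=3.5,interpolation=cv2.INTER_CUBIC)[:,:,::-1])
```

```text
[521.46 168.94 314.08] [ 0.57  0.52 -0.15]
```

View pics/t8c.png

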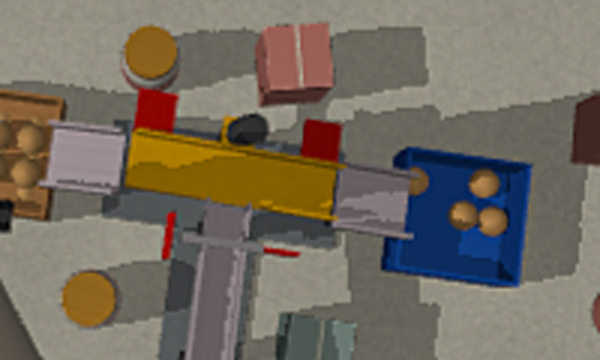

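View pics/s8c.png

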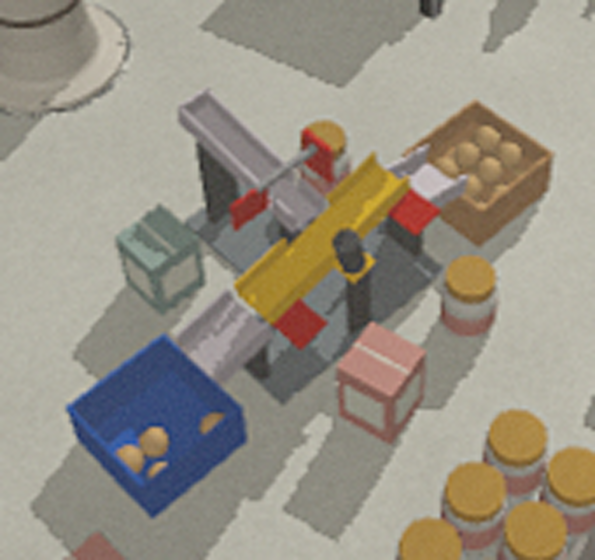

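All four stoppers are in the blue tray, at top-crop positions (485,184), (463,215), (492,220) and (415,182). The plate has moved about 16 px, which is roughly 46 mm, and the bystanders look undisturbed. I let things settle and compare pictures.

Call:
apply_moves(motion=[[0,0,0,0,0,0,255],[0,0,0,0,0,0,255],[0,0,0,0,0,0,255],[0,0,0,0,0,0,255],[0,0,0,0,0,0,255],[0,0,0,0,0,0,255],[0,0,0,0,0,0,255],[0,0,0,0,0,0,255],[0,0,0,0,0,0,255],[0,0,0,0,0,0,255]])

```text
t: 10.45
tool_pos: [521.6, 170.6, 314.9]
eef_rot: [[0.992, -0.124, -0.0], [-0.124, -0.992, -0.0], [-0.0, 0.0, -1.0]]
ft_force: [-0.0, -0.9, 0.0]
finger_gap: -0.2
```

Call:
apply_moves(motion=[[0,0,0,0,0,0,255],[0,0,0,0,0,0,255],[0,0,0,0,0,0,255],[0,0,0,0,0,0,255],[0,0,0,0,0,0,255],[0,0,0,0,0,0,255],[0,0,0,0,0,0,255],[0,0,0,0,0,0,255],[0,0,0,0,0,0,255],[0,0,0,0,0,0,255]])

```text
t: 11.7
tool_pos: [521.6, 170.6, 314.9]
eef_rot: [[0.992, -0.124, 0.0], [-0.124, -0.992, -0.0], [0.0, 0.0, -1.0]]
ft_force: [0.5, -0.7, 0.2]
finger_gap: 0.2
```

Run:
```python
from h import *
a=save('top','t9.png')
```

Call:
apply_moves(motion=[[0,0,0,0,0,0,255],[0,0,0,0,0,0,255],[0,0,0,0,0,0,255],[0,0,0,0,0,0,255],[0,0,0,0,0,0,255],[0,0,0,0,0,0,255],[0,0,0,0,0,0,255],[0,0,0,0,0,0,255],[0,0,0,0,0,0,255],[0,0,0,0,0,0,255]])

```text
t: 13.0
tool_pos: [521.6, 170.6, 314.9]
eef_rot: [[0.992, -0.124, 0.0], [-0.124, -0.992, -0.0], [0.0, 0.0, -1.0]]
ft_force: [0.3, 0.2, 0.6]
finger_gap: -0.3
```

Run:
```python
from h import *
b=save('top','t10.png');a=cv2.imread('pics/t9.png')[:,:,::-1];b0=cv2.imread('pics/t8.png')[:,:,::-1]
for p in(a,b0):
    d=np.abs(p.astype(int)-b).max(2)[195:250,400:465]; print(d.max(),(d>25).sum())
c=lambda i:cv2.resize(i[150:270,280:480],None,fx=2.4,fy=2.4,interpolation=cv2.INTER_CUBIC)[:,:,::-1]
cv2.imwrite('pics/c10.png',np.vstack([c(a),c(b)]))
print([(np.round(x['at']).tolist(),round(x['conf'],2)) for x in boxes_of('stopper1','top')])
```

```text
7 0
98 26
[([433.0, 221.0], 0.59), ([444.0, 224.0], 0.53), ([352.0, 213.0], 0.42), ([418.0, 208.0], 0.37)]
```

View pics/c10.png

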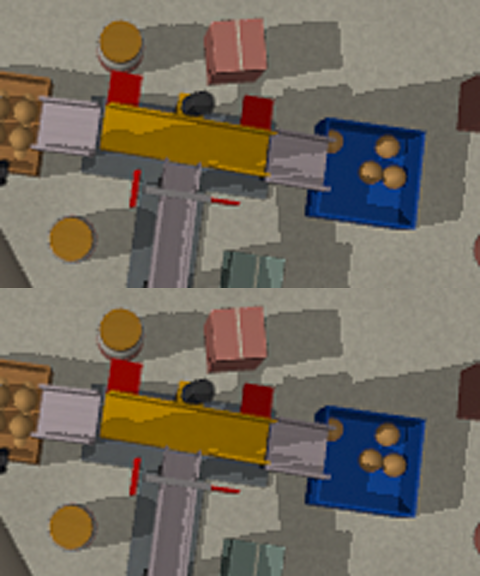

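The stoppers are at rest. The fourth sits beside the chute end, so I check that it is on the tray floor.

Run:
```python
from h import *
np.set_printoptions(precision=1,suppress=True)
print(tri('top',(418.5,209),'scene',(270.6,271)))
for z in(16,80,110): print(z,atz('top',(418.5,209),z),proj('scene',atz('top',(418.5,209),z)))
# tray centre by rim corners (z=70) in top crop x3 pic t8c
q=np.array([atz('top',(280+c/3,150+w/3),70) for c,w in [(398,150),(531,163),(519,287),(384,269)]]);print(q,q.mean(0))
for c,w in [(485,184),(463,215),(492,220),(416,182)]: print(atz('top',(280+c/3,150+w/3),16)-q.mean(0))
```

```text
(array([ 582.8, -297.5,   28.7]), np.float64(0.6828596990786898))
16 [ 584.5 -300.3   16. ] [270.8 273.5]
80 [ 577.3 -284.9   80. ] [270.5 260.6]
110 [ 574.  -277.6  110. ] [270.4 254.3]
[[ 606.9 -269.3   70. ]
 [ 594.7 -408.4   70. ]
 [ 464.7 -392.4   70. ]
 [ 481.4 -253.    70. ]] [ 536.9 -330.8   70. ]
[ 40.7 -45.4 -54. ]
[  6.3 -20.6 -54. ]
[  1.2 -52.  -54. ]
[ 42.  30. -54.]
```

The fourth stopper is on the tray floor: its visible top triangulates to about 29 mm, and it lies inside the tray outline. Handing in.

```bash
python3 -c "
from workcell import r
print(r.sign_off(), r.get_state()['t'])"
```

```text
the job is handed in; nothing more can be done
the job is handed in; nothing more can be done
```

I rocked the gate fully over, right end down, then pushed the shutter open, and all four stoppers rolled into the blue tray. I handed the job in after about 13 s of the 43 s allowed; signing off gives no verdict.

- **Gate:** the right pad sat at about 105 mm and the left at about 144 mm, measured before I touched the shutter. It still showed right end down in the last picture.
- **Shutter:** I pushed the plate until the force rose to about 10 N at its stop, and its shift in the picture is about 46 mm.
- **Stoppers:** all four lie within the tray outline. Two top pictures taken about 1.3 s apart showed no change in the tray. One stopper is partly hidden beside the chute end, so I triangulated it: its visible top is at about 29 mm, so it is on the floor of the tray.
- **Bystanders and arm:** the bystanders near the station look unmoved; I did not measure any of them or re-check the bottle and the outlying jar and box. The arm was parked clear, touching nothing.

One weak check: the network reported only three of the four stoppers in the tray, plus a doubtful hit (0.42) on the ramp by the shutter. The pictures show the ramp empty.

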